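# Lock a bench microscope's telescoping boom with its spring button

## Task

The microscope's boom has been drawn out of its stand until the spring button came out of the tube. Squeeze the button flush, slide the boom back into the stand's tube and push on until the button snaps out through the hole and locks it. Feel your way and do not force the boom or press hard on the stand; leave the other things on the bench alone.

Things in the scene. Friction and masses are not known exactly. Their poses are not given: they have to be found in the camera images.
- stand: Bench microscope stand, screwed down: grey base plate 150 (its x) x 110 (its y) x 14 mm, 30 mm square column, clamp block on top that holds the boom's outer tube level. Origin: on the bench in the middle of the column, under the tube's axis; z up; y points along the tube, the way the boom is pushed in.
- clamp (a point): Middle of the grey clamp block (48 x 50 x 47 mm), 150 mm over the bench, on the axis of the outer tube: square aluminium tube 28 mm outside, 185 mm long, along the stand's y. Its open mouth is square cut, nominally at y = -105 mm, but the tube sits up to 15 mm either way in the clamp; this is not measured: find the mouth by eye or touch. A knob sticks out 25 mm on the -x side.
- column_top (a point): Top of the column, 126 mm over the bench. About the hole: the outer tube has one round hole, 12 mm, in its 3 mm wall on the stand's +x side, centred 45 mm in from the mouth at the height of the axis. There the button springs out again, stands about 3 mm proud of the wall and locks the boom both ways.
- boom: The boom: steel tube 20 x 20 x 280 mm with the microscope on its end, loose, about 0.16 kg. Origin on the tube's axis at the button; +y points into the outer tube (tail at y = +130 mm, 50 to 105 mm of it inside at the start); button on the +x side; z up. Play in the outer tube is 0.75 mm up or down and 1 mm to each side, so it droops a degree or two. Grip it anywhere on its upright sides.
- button (a joint): Spring button in the boom's +x side: brass pin 10 mm in diameter, flat face 6 mm, 2 mm bevel. 0 = out, 7 mm proud of the boom; 0.007 = flush; stop 0.0075. Its spring pushes 3.5 N when out, 6.5 N when flush. Under the outer tube's wall it reads 0.004 to 0.007. Unless pressed nearly flush its flank stops at the mouth; the wall holds it down once over part of the flat face.
- button_face (a point): Centre of the button's outer face, 17 mm from the boom's axis when out. Pushing the boom along takes some 3 to 6 N, more if it is held crooked or too high or low; a jump of 4 N or more means that something has met the tube's end or that the button has locked. Keep every push on the boom and the stand well under 30 N: grip with some 10 to 15 N.
- lens (a point): Lens end of the upright white microscope: 76 mm below the boom's axis, at boom y = -172 mm. The microscope is 38 mm across and reaches 34 mm above the axis; its black clamp ring is 45 mm across. The boom's tube is bare from the outer tube's mouth to boom y = -148 mm.
- board: Green circuit board 80 x 100 x 5 mm lying on the bench below the microscope; origin centre of its underside. Leave alone.
- tweezers: Dark steel tweezers about 160 mm long, 8 mm wide, 4 mm thick, lying near the boom; origin under the middle. Leave alone.
- solder_spool: Reel of solder, 54 mm diameter, 40 mm high, standing flat near the stand; origin under its centre. Leave alone.
- multimeter: Handheld meter 90 x 180 x 38 mm lying on its back; origin under its centre. Leave alone.
- iron_rest: Soldering iron in its rest with a sponge: black base 90 x 150 mm, about 160 mm high, fixed; origin under the base's centre. Leave alone.
- flux_bottle: Small white bottle 36 mm diameter, 85 mm high; origin under its centre. Leave alone.
- screwdriver: Screwdriver 170 mm long, lying; origin under its middle. Leave alone.
- parts_tray: Open grey plastic tray with six compartments, 100 x 140 x 28 mm; origin under its centre. Leave alone.

How it is judged:
By the outcome, as a careful person would: the job done as asked, in the order asked, and still so for the second after the job is handed in, with the robot touching nothing.
It also fails if it takes over 67 s, if anything falls off the work surface, if the arm or the gripper's body presses on something with over 40 N, if the wrist force passes 120 N, or if a joint passes its speed limit or range.

## Robot

A 7-joint arm with a two-finger parallel gripper is mounted at the origin on the work surface. World frame = base frame: x ahead of the robot, y to its left, z up, the work surface at z = 0. Lengths are in mm, angles in rad, forces in N, time in s.
With the tool pointing down it reaches from about 400 to 875 mm from the base axis. Payload 4.4 kg.
Tool frame: the origin (TCP) lies at the very end of the fingers, on their centre line; the grasp point (between the pads) lies 19 mm behind it; z points along the fingers, y is the line along which they close (so a half turn about z gives the same grasp; the last joint's range is limited). The gripper opens to 85 mm and grips with 20 to 120 N. Pads are 22 mm wide; open, the fingers measure 114 mm over their backs; the gripper's body (76 mm by 85 mm) begins 54 mm behind the grasp point. The pads swing forward as they close: fully open they stand 13 mm farther back than shut.
Start: joints at [-1.387, 0.628, 0.038, 1.517, -0.027, 0.996, -0.02], TCP at [160.66, 629.846, 200.613] pointing down, gripper open.
Joint ranges: [-3.06, 3.06], [-0.37, 2.12], [-1.25, 1.32], [0.18, 2.47], [-1.1, 4.24], [0.23, 1.98], [-2.94, 2.94]. Speed limits (rad/s): [2.57, 2.57, 3.14, 3.14, 3.14, 3.14, 3.14].

## Interface

Orientations are given as [roll, pitch, yaw] about the fixed x, y, z axes, in that order (R = Rz(yaw) Ry(pitch) Rx(roll)).
In Python, from cell import monitor, viewer, workorder gives the robot as it stands.
- The arm moves only by the tool arm_command, never from a script. Its argument "series" is one flat list of numbers, 5 for each row, row after row: the opening in per cent of the stroke, from 0 (shut) to 100 (fully open), then the shift along the tool's x, y, z in cm, then the turn about the tool's z in degrees. In form: [claw, x, y, z, roll, claw, x, y, z, roll, ...]. A call has exactly 5 rows; each row is the pose to reach, as a shift and turn from the pose commanded when the call began, along the tool's axes at that moment; what a row does not reach only later rows make up. A row lasts 1/12 s, in which the tool goes at most 41.7 mm and 7.16 degrees, less where a joint would pass 70% of its speed; a pose out of reach is approached as far as the arm can. A call with a gripper value outside its range is refused whole. The fingers move at their own pace and stop on an object; the grip force is fixed at half the most. Time passes only in rows, so rows that repeat a pose let the fingers close, or fill a call up. It gives the time, the measured TCP pose, the force, the opening and the grip force at its end, in the units of the state.
- monitor.read_state(): the state, without advancing time (a new reading comes with each control period).
- viewer.get_image(name): name is "side" or "top" or "wrist"; returns (picture, depth): 400x640x3 uint8, red, green, blue; 400x640 float32, mm along the optical axis (not along the pixel's ray), 0 where there is no reading.
- viewer.camera_model(name): a dict with "mtx" (3x3 intrinsics, pixels), "R" (3x3) and "t" (3): a world point X has camera coordinates R X + t. Camera axes: x right, y down, z forward; pixel columns grow to the right and rows downward; lengths in mm; the calibration is good to about 2 mm. A picture is of the moment at which its call begins: read the wrist's pose just before it. camera_model takes no time and is no camera call; for the wrist camera it gives the pose at the moment of the call.
- workorder.finish_job(): hands the job in; it is judged then, once.
The state is a dict: "clock": time; "qpos": joint angles; "qd": joint speeds; "tau": joint torques, N m; "eef_pos": TCP position; "tool_rot": TCP orientation; "force": force on the tool from outside, world axes, zero at the start; "torque": the same for the moment, N m; "width": finger opening in mm; "gripper_force": force on a finger pad.
Only numpy, scipy, OpenCV 4.12 (cv2) and the standard library are available. Lean on these libraries where they do the work, as an engineer would, in place of code of your own. Each camera call takes 0.05 s, during which the arm holds its last target. There are 200 camera calls.

## Working session

There is one attempt and no reset: what is moved stays moved. The work goes in short steps, Python scripts to look and compute and a tool call to move; the robot and the scene stay as the last step left them, time stands still between calls to the robot, and variables do not carry over. Pictures are saved under pics/ and viewed, at most 10 in all, crops included, and the job is handed in when it is done.

Besides the shell and the picture viewer there is one more tool, called after "Request:" by a JSON object that holds its "api" and its "payload", one argument or row to a line. arm_command: Moves the arm, as the interface text tells. Its arguments: {"type":"object","properties":{"series":{"type":"array","items":{"type":"number"}}},"required":["series"]}

```bash
mkdir -p pics; ls; python3 - <<'E'
from cell import monitor, viewer
import cv2,numpy as np
s=monitor.read_state();print(s)
for n in("side","top"):
    im,d=viewer.get_image(n);cv2.imwrite(f"pics/{n}0.png",im[:,:,::-1]);np.save(f"{n}0.npy",d)
    m=viewer.camera_model(n);print(n,m)
E
```

```text
pics
{'clock': 0.0, 'qpos': array([-1.38679292,  0.62938572,  0.0384241 ,  1.51837603, -0.02704437,
        0.99630096, -0.01996681]), 'qd': array([ 0.00161274, -0.00025371, -0.00064709, -0.00025414,  0.00186241,
       -0.00116221, -0.00067046]), 'tau': array([-2.06585919e-04, -5.63414276e+01,  1.22658782e+00, -1.93430507e+01,
        1.11626589e-02,  1.09183238e-02, -6.59420081e-06]), 'eef_pos': array([160.46595789, 629.16381204, 199.66058749]), 'tool_rot': array([-3.13963941e+00, -1.96575299e-05,  2.89181252e+00]), 'force': array([0.15046979, 0.66383021, 0.50685788]), 'torque': array([-0.00991565, -0.05641052, -0.02362374]), 'gripper_force': 0.0, 'width': 85.4694722356122}
side {'mtx': array([[508.53360308,   0.        , 329.65261437],
       [  0.        , 508.53360308, 193.94534406],
       [  0.        ,   0.        ,   1.        ]]), 'R': array([[ 0.97618995, -0.2166856 , -0.01002618],
       [-0.1621187 , -0.69809094, -0.6974142 ],
       [ 0.14412043,  0.68243416, -0.71659815]]), 't': array([-480.1208971 ,  180.53521455, 1299.03779031])}
top {'mtx': array([[497.71068902,   0.        , 326.09593239],
       [  0.        , 497.71068902, 206.7717761 ],
       [  0.        ,   0.        ,   1.        ]]), 'R': array([[ 0.02279757, -0.99973387,  0.00352933],
       [-0.97794996, -0.02303358, -0.20756526],
       [ 0.20759132,  0.00128048, -0.97821481]]), 't': array([ -11.89364561,  511.66873069, 1314.87103372])}
```

View pics/side0.png

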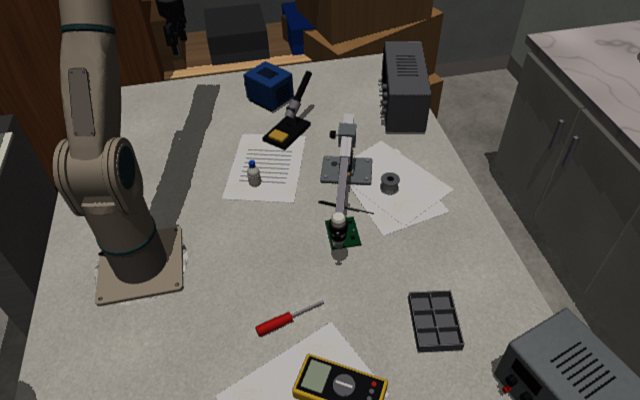

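View pics/top0.png

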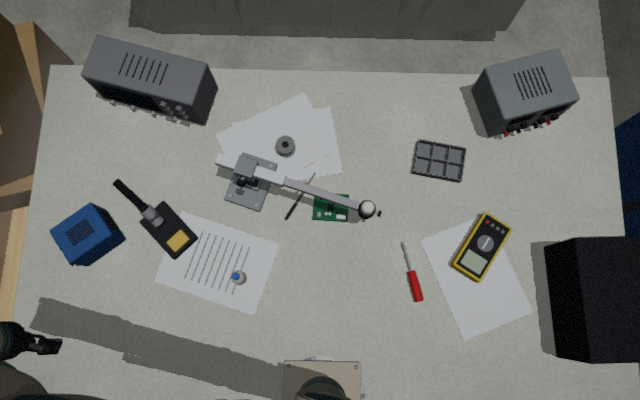

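```bash
cat > h.py <<'E'
import numpy as np,cv2
from cell import monitor, viewer
def cloud(n,im=None,d=None):
    if d is None: im,d=viewer.get_image(n)
    m=viewer.camera_model(n);v,u=np.mgrid[:400,:640]
    p=np.stack([(u+0.0-m["mtx"][0,2])/m["mtx"][0,0]*d,(v-m["mtx"][1,2])/m["mtx"][1,1]*d,d],-1)
    return im,d,(p-m["t"])@m["R"]
E
python3 - <<'E'
from h import *
im=cv2.imread("pics/top0.png");_,d,P=cloud("top",im,np.load("top0.npy"))
c=P[140:235,200:400].reshape(-1,3);print("bench",np.median(P[225:240,290:330,2]))
k=(d[140:235,200:400].ravel()>0)&(c[:,2]>140)&(c[:,2]<172)
q=c[k];mu=q.mean(0);w=np.linalg.svd(q[:,:2]-mu[:2],full_matrices=0)[2][0];w*=np.sign(w[1]);n=np.array([w[1],-w[0]])
print(mu,w)
s=(q[:,:2]-mu[:2])@w;t=(q[:,:2]-mu[:2])@n
for a in range(-240,240,10):
    b=(s>=a)&(s<a+10)
    if b.sum():print(a,b.sum(),np.round([t[b].min(),t[b].max(),t[b].mean(),np.median(q[b,2]),q[b,2].max()],1))
cv2.imwrite("pics/c0.png",cv2.resize(im[135:235,205:395],None,fx=4,fy=4,interpolation=2))
E
```

```text
bench 0.5151718454253469
[548.07300297  93.36094038 159.09332739] [0.29006792 0.95700606]
-240 18 [ -5.4   8.2   0.8 147.9 157.7]
-230 26 [-13.   15.9  -1.6 155.2 171.6]
-220 22 [-19.7  22.6 -10.3 157.3 170.8]
-210 23 [-20.6  22.5 -11.5 156.  171.7]
-200 30 [-18.7  21.   -4.6 157.  171.8]
-190 36 [-13.   13.5   0.  156.1 162.7]
-180 33 [ -9.1  11.8   1.  155.4 161.6]
-170 35 [ -8.5  11.2   0.7 156.  161.1]
-160 34 [ -8.   11.1   0.4 154.9 162.4]
-150 36 [ -8.4  11.6   0.7 156.2 160.9]
-140 36 [ -8.7  12.2   0.7 155.6 163.4]
-130 36 [ -7.9  12.    1.  156.  163.4]
-120 33 [ -7.9  11.4   1.1 155.8 163.2]
-110 34 [ -8.2  12.    0.9 156.7 161.7]
-100 37 [ -7.3  13.3   1.5 156.7 160.9]
-90 35 [ -7.3  14.4   1.7 157.2 162.8]
-80 34 [ -7.6  13.1   1.9 157.  163.1]
-70 37 [ -6.8  12.8   1.7 157.7 162.4]
-60 35 [ -7.5  13.9   1.9 157.6 163.9]
-50 33 [ -6.3  13.4   2.3 156.9 161.8]
-40 44 [ -6.6  20.9   4.3 157.  163.8]
-30 34 [ -6.4  13.2   2.2 157.4 166.1]
-20 36 [ -6.4  14.    2.9 158.4 163.3]
-10 35 [ -6.   12.7   2.3 158.5 163.9]
0 35 [ -6.8  13.7   2.6 158.9 163.7]
10 45 [-10.1  19.    2.3 159.2 167.2]
20 50 [-10.6  16.7   2.4 164.2 170.8]
30 48 [-10.1  18.2   1.7 163.5 169.8]
40 49 [ -9.8  17.8   2.8 163.9 168.6]
50 49 [ -9.7  17.8   3.  163.6 170.7]
60 45 [ -9.4  18.4   2.  163.  170.3]
70 49 [ -9.9  18.7   3.4 163.8 170.2]
80 50 [ -9.3  17.6   2.2 164.  169. ]
90 63 [-18.7  29.9   2.2 163.3 171.9]
100 26 [-30.3  30.3  -2.1 169.3 171.9]
110 57 [-43.7  27.6 -21.8 159.3 171.9]
120 54 [-43.6  29.8 -20.4 162.4 171.9]
130 26 [-40.5  29.7  -6.4 169.  172. ]
140 20 [-18.4  17.5  -1.6 168.7 171.9]
150 43 [ -8.6  19.5   4.5 163.1 169.7]
160 50 [ -8.3  19.3   3.9 164.5 169.2]
170 50 [ -8.3  20.    3.6 163.8 169.8]
180 45 [ -8.9  19.4   4.6 164.  169.6]
190 46 [ -7.6  20.5   4.  163.8 169.5]
200 11 [ -7.3  17.4   4.1 163.9 167.9]
```

View pics/c0.png

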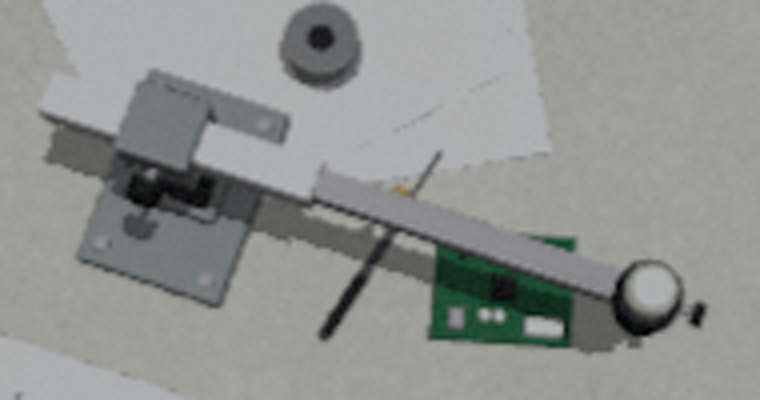

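```bash
cat >> h.py <<'E'
def plan(target,yawdeg):
    s=monitor.read_state();y=s["tool_rot"][2]
    from scipy.spatial.transform import Rotation as R
    r=R.from_euler("xyz",s["tool_rot"])
    roll=np.degrees(y)-yawdeg
    print("t",round(s["clock"],2),"pos",s["eef_pos"].round(1),"rot",np.degrees(s["tool_rot"]).round(2),"F",s["force"].round(1),"w",round(s["width"],1),"gf",round(float(s["gripper_force"]),1))
    print("shift cm",(r.inv().apply(np.array(target)-s["eef_pos"])/10).round(2),"roll",round(roll,2))
E
python3 -c "
from h import *
plan([540,58,290],72.5)"
```

```text
t 0.1 pos [160.5 629.3 199.8] rot [-179.9     0.    165.69] F [-0.5 -0.   0.3] w 85.5 gf 0.0
shift cm [-50.89 -45.99  -8.94] roll 93.19
```

Request:
{"api": "arm_command", "payload": {
  "series": [100,-2,-2,-3.5,7,100,-5,-4.5,-6,14,100,-8,-7,-8,21,100,-11,-10,-9,28,100,-14,-13,-9,35]
}}

```text
clock: 0.52
eef_pos: [259.2, 479.5, 291.9]
tool_rot: [3.138, -0.002, 2.276]
force: [0.2, 0.1, 0.4]
width: 85.1
gripper_force: 0.0
```

```bash
python3 -c "
from h import *
plan([540,58,290],72.5)"
```

```text
t 0.52 pos [259.2 479.5 291.9] rot [ 1.7979e+02 -1.1000e-01  1.3039e+02] F [0.2 0.1 0.4] w 85.1 gf 0.0
shift cm [-50.3   -5.93   0.07] roll 57.89
```

Request:
{"api": "arm_command", "payload": {
  "series": [100,-4,-0.5,0,7,100,-8,-1,0,14,100,-12,-1.4,0,21,100,-16,-1.9,0,28,100,-20,-2.4,0,35]
}}

```text
clock: 0.93
eef_pos: [370.7, 310.4, 289.8]
tool_rot: [-3.141, -0.0, 1.664]
force: [1.0, 0.0, -1.9]
width: 85.6
gripper_force: 0.0
```

```bash
python3 -c "
from h import *
plan([540,58,290],72.5)"
```

```text
t 0.93 pos [370.7 310.4 289.8] rot [-1.7998e+02 -1.0000e-02  9.5350e+01] F [ 1.   0.  -1.9] w 85.6 gf 0.0
shift cm [-2.671e+01  1.450e+01 -2.000e-02] roll 22.85
```

Request:
{"api": "arm_command", "payload": {
  "series": [100,-3.5,1.9,0,6,100,-7,3.8,0,12,100,-10.5,5.7,0,18,100,-14,7.6,0,22.8,100,-17.5,9.5,0,22.8]
}}

```text
clock: 1.35
eef_pos: [482.5, 145.9, 289.7]
tool_rot: [-3.141, 0.0, 1.269]
force: [0.1, 0.3, -0.4]
width: 85.5
gripper_force: 0.0
```

```bash
python3 -c "
from h import *
plan([540,58,290],72.5)"
```

```text
t 1.35 pos [482.5 145.9 289.7] rot [-1.7997e+02  1.0000e-02  7.2700e+01] F [ 0.1  0.3 -0.4] w 85.5 gf 0.0
shift cm [-6.68  8.11 -0.03] roll 0.2
```

Request:
{"api": "arm_command", "payload": {
  "series": [100,-2,2.4,0,0.2,100,-4.5,5.4,0,0.2,100,-6.7,8.1,0,0.2,100,-6.7,8.1,0,0.2,100,-6.7,8.1,0,0.2]
}}

```text
clock: 1.77
eef_pos: [540.1, 57.2, 289.5]
tool_rot: [-3.141, 0.001, 1.264]
force: [0.2, 0.1, -0.1]
width: 85.4
gripper_force: 0.0
```

```bash
python3 - <<'E'
from h import *
plan([540,58,290],72.5)
im,d,P=cloud("wrist");m=viewer.camera_model("wrist")
cv2.imwrite("pics/w1.png",im[:,:,::-1]);np.savez("w1.npz",im=im,d=d,P=P);print(-m["R"].T@m["t"],m["R"].round(2).tolist(),m["mtx"][0,0])
E
```

```text
t 1.77 pos [540.1  57.2 289.5] rot [-1.7999e+02  7.0000e-02  7.2400e+01] F [ 0.2  0.1 -0.1] w 85.4 gf 0.0
shift cm [ 0.08 -0.04 -0.05] roll -0.1
[560.75850128 124.5597266  463.14507382] [[0.95, -0.3, -0.0], [-0.29, -0.92, 0.27], [-0.08, -0.26, -0.96]] 350.52235494422206
```

View pics/w1.png

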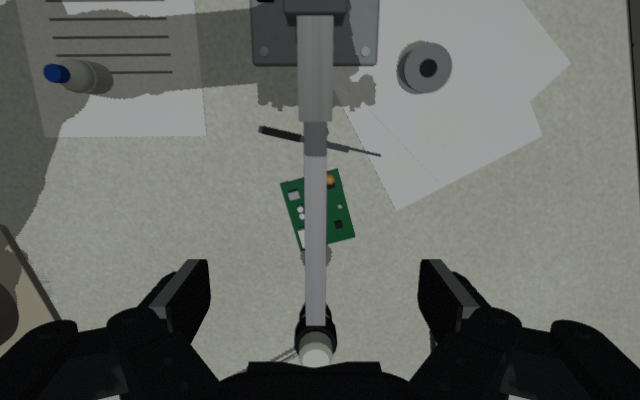

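```bash
python3 - <<'E'
from h import *
f=np.load("w1.npz");im,d,P=f["im"],f["d"],f["P"]
m=viewer.camera_model("wrist");C=-m["R"].T@m["t"]
def ray(u,v,z):
    r=m["R"].T@np.linalg.solve(m["mtx"],[u,v,1]);return C+r*(z-C[2])/r[2]
g=im.astype(int).sum(2)
for v in (30,60,100,118,121,124,140,180,200,240,280):print(v,g[v,292:342:1].tolist() if v in(60,180,240) else "", np.median(P[v,312:322,2]).round(1))
print("col315",list(zip(range(110,132),g[110:132,315],d[110:132,315].round())))
h=cv2.cvtColor(im,cv2.COLOR_RGB2HSV);k=(h[...,0]>10)&(h[...,0]<28)&(h[...,1]>120);k[:140]=0;k[230:]=0
ys,xs=np.nonzero(k);print("brass",len(xs),xs.min(),xs.max(),ys.min(),ys.max(),xs.mean(),ys.mean(),ray(xs.mean(),ys.mean(),152))
for v in(30,60,100):
    print(v,ray(301,v,164),ray(331,v,164))
print("mouth",ray(315,121,164))
E
```

```text
30  164.8
60 [175, 176, 179, 174, 184, 241, 290, 306, 306, 303, 306, 312, 316, 316, 319, 320, 321, 324, 321, 318, 313, 310, 314, 313, 314, 310, 306, 307, 307, 312, 315, 317, 319, 323, 324, 320, 316, 311, 310, 312, 279, 217, 179, 178, 174, 176, 179, 179, 179, 178] 164.4
100  164.2
118  164.4
121  164.5
124  159.8
140  158.7
180 [281, 238, 172, 145, 142, 122, 125, 128, 133, 132, 134, 137, 279, 360, 370, 367, 367, 366, 370, 374, 379, 380, 379, 380, 382, 382, 381, 378, 377, 378, 377, 370, 365, 372, 327, 298, 303, 311, 310, 298, 260, 228, 175, 137, 129, 131, 126, 132, 166, 371] 158.7
200  158.3
240 [417, 413, 412, 410, 383, 202, 119, 124, 326, 454, 469, 469, 403, 356, 358, 357, 353, 356, 357, 361, 364, 365, 366, 367, 367, 368, 367, 364, 361, 360, 358, 349, 351, 312, 176, 122, 116, 113, 118, 112, 120, 123, 115, 116, 123, 117, 123, 140, 168, 230] 157.1
280  156.0
col315 [(110, np.int64(297), np.float32(289.0)), (111, np.int64(294), np.float32(287.0)), (112, np.int64(297), np.float32(288.0)), (113, np.int64(297), np.float32(289.0)), (114, np.int64(294), np.float32(290.0)), (115, np.int64(296
[... 369 characters left out ...]
), np.float32(296.0)), (125, np.int64(235), np.float32(296.0)), (126, np.int64(235), np.float32(298.0)), (127, np.int64(235), np.float32(296.0)), (128, np.int64(235), np.float32(298.0)), (129, np.int64(233), np.float32(298.0)), (130, np.int64(238), np.float32(299.0)), (131, np.int64(234), np.float32(297.0))]
brass 70 327 333 174 184 329.9 179.05714285714285 [554.72833906  58.3022908  152.        ]
30 [567.33952137 180.78904021 164.        ] [589.60923335 173.81708967 164.        ]
60 [560.6502043  160.10941062 164.        ] [583.40476577 152.98957601 164.        ]
100 [551.26552861 131.09723865 164.        ] [574.70037859 123.77018844 164.        ]
mouth [557.2226011 111.6892793 164.       ]
```

```bash
cat >> h.py <<'E'
def ray(m,u,v,z):
    C=-m["R"].T@m["t"];r=m["R"].T@np.linalg.solve(m["mtx"],[u,v,1]);return C+r*(z-C[2])/r[2]
E
python3 - <<'E'
from h import *
m=viewer.camera_model("wrist")
a=ray(m,315,30,164);a1=ray(m,315,118,164.2);b=ray(m,314.7,180,158.7);c=ray(m,314.2,240,157.1)
M=ray(m,315,121.5,164)
for p,q in((a1,a),(c,b),(c,a)):print(np.degrees(np.arctan2(q[1]-p[1],q[0]-p[0])))
w=(a-c)[:2];w/=np.linalg.norm(w);n=np.array([w[1],-w[0]])
bt=ray(m,329.9,179.1,151)[:2]
print(a,a1,b,c,M,w)
for nm,p in (("btn",bt),("mouth",M[:2]),("a1",a1[:2]),("b",b[:2]),("tcp",monitor.read_state()["eef_pos"][:2])):
    print(nm,(p-c[:2])@w,(p-c[:2])@n)
E
```

```text
72.69841404688329
72.22101391741234
72.46083517304913
[577.73298441 177.53517189 164.        ] [557.94562233 114.01145953 164.2       ] [541.76298249  62.92485146 158.7       ] [524.18937027   8.1204081  157.1       ] [557.10209242 111.302402   164.        ] [0.30135765 0.95351118]
btn 56.8036163989863 14.042871344898758
mouth 108.30368516725835 0.28796556598406964
a1 111.1410059933243 0.2758855651443386
b 57.552591832947265 0.24089759422564075
tcp 53.49727191047273 -0.9450944274285541
```

Request:
{"api": "arm_command", "payload": {
  "series": [70,-0.8,0.1,3.5,0,65,-0.8,0.1,7,0,60,-0.8,0.1,10.5,0,55,-0.8,0.1,13.5,0,50,-0.8,0.1,15.9,0]
}}

```text
clock: 2.23
eef_pos: [536.1, 54.3, 128.5]
tool_rot: [-3.138, 0.0, 1.272]
force: [-0.3, 1.2, 0.2]
width: 42.9
gripper_force: 0.0
```

```bash
python3 - <<'E'
from h import *
plan([538.1,51.2,130],72.46)
im,d,P=cloud("wrist")
cv2.imwrite("pics/w2.png",im[:,:,::-1]);np.savez("w2.npz",im=im,d=d,P=P)
E
```

```text
t 2.23 pos [536.1  54.3 128.5] rot [-179.8     0.     72.87] F [-0.3  1.2  0.2] w 42.9 gf 0.0
shift cm [-0.24  0.28 -0.15] roll 0.41
```

View pics/w2.png

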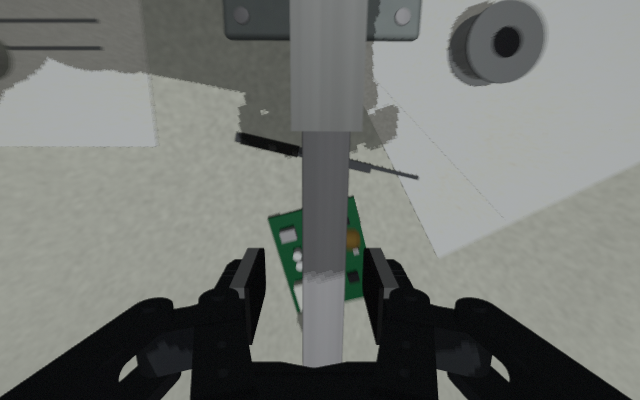

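```bash
python3 - <<'E'
from h import *
plan([538.1,51.2,130],72.46)
f=np.load("w2.npz");im=f["im"]
s=monitor.read_state();m=viewer.camera_model("wrist")
h=cv2.cvtColor(im,cv2.COLOR_RGB2HSV);k=(h[...,0]>8)&(h[...,0]<28)&(h[...,1]>110);k[:200]=0;k[260:]=0
ys,xs=np.nonzero(k);print("brass",len(xs),xs.min(),xs.max(),ys.min(),ys.max())
y=s["tool_rot"][2];tx=np.array([np.cos(y),np.sin(y)]);ty=np.array([np.sin(y),-np.cos(y)])
def tool(p): p=p[:2]-s["eef_pos"][:2];return (p@tx).round(1),(p@ty).round(1)
print("btn",tool(ray(m,xs.mean(),ys.mean(),150)),"mouth",tool(ray(m,327,131.5,164)),"boom c",tool(ray(m,326.5,180,158.7)),tool(ray(m,326,260,158)))
for z in(130,140,150,160):print(z,"padedge R",tool(ray(m,365,248,z)),"L",tool(ray(m,265,248,z)))
g=im.astype(int).sum(2)
for v in(160,200,255):print(v,g[v,295:360].tolist())
E
```

```text
t 2.28 pos [533.5  54.3 125. ] rot [-1.7946e+02  1.7000e-01  7.2890e+01] F [-1.5 -0.2 -2.9] w 43.2 gf 0.0
shift cm [-0.16  0.53 -0.51] roll 0.43
brass 201 347 359 230 248
btn (np.float64(9.9), np.float64(18.4)) mouth (np.float64(58.8), np.float64(6.0)) boom c (np.float64(39.0), np.float64(6.1)) (np.float64(3.2), np.float64(6.3))
130 padedge R (np.float64(-3.0), np.float64(27.2)) L (np.float64(-3.3), np.float64(-24.7))
140 padedge R (np.float64(1.2), np.float64(25.8)) L (np.float64(1.0), np.float64(-23.1))
150 padedge R (np.float64(5.5), np.float64(24.3)) L (np.float64(5.3), np.float64(-21.5))
160 padedge R (np.float64(9.8), np.float64(22.8)) L (np.float64(9.6), np.float64(-19.9))
160 [450, 447, 449, 451, 452, 450, 413, 258, 233, 246, 249, 251, 250, 250, 253, 251, 253, 250, 254, 252, 255, 255, 257, 261, 263, 267, 265, 265, 264, 260, 262, 263, 265, 267, 268, 266, 269, 269, 262, 265, 262, 265, 265, 263, 264, 265, 264, 261, 259, 257, 256, 262, 262, 240, 189, 178, 164, 155, 197, 255, 248, 244, 248, 421, 425]
200 [444, 451, 452, 455, 448, 443, 401, 266, 231, 251, 249, 251, 248, 248, 249, 248, 251, 251, 253, 250, 253, 255, 258, 259, 259, 263, 260, 262, 263, 263, 259, 263, 262, 265, 268, 262, 263, 262, 260, 260, 260, 264, 262, 260, 262, 259, 255, 255, 250, 253, 255, 252, 210, 157, 145, 146, 146, 145, 144, 205, 449, 471, 465, 458, 450]
255 [512, 512, 513, 511, 508, 485, 390, 220, 213, 247, 248, 248, 246, 243, 243, 246, 244, 246, 243, 247, 251, 251, 250, 256, 257, 255, 257, 256, 258, 258, 253, 259, 260, 262, 258, 256, 255, 256, 254, 256, 256, 253, 253, 253, 249, 249, 244, 247, 250, 245, 205, 150, 127, 132, 127, 126, 128, 130, 142, 242, 255, 206, 193, 171, 145]
```

Request:
{"api": "arm_command", "payload": {
  "series": [50,0,0,0,0,50,0,0,0,0,50,0,0,0,0,50,0,0,0,0,50,0,0,0,0]
}}

```text
clock: 2.7
eef_pos: [539.3, 52.1, 132.3]
tool_rot: [3.139, -0.001, 1.269]
force: [-0.4, -0.5, -0.6]
width: 42.5
gripper_force: 0.0
```

```bash
cat >> h.py <<'E'
def look(name):
    plan([538.1,51.2,130],72.46)
    s=monitor.read_state();m=viewer.camera_model("wrist");im,d=viewer.get_image("wrist")
    cv2.imwrite(f"pics/{name}.png",im[:,:,::-1])
    y=s["tool_rot"][2];tx=np.array([np.cos(y),np.sin(y)]);ty=np.array([np.sin(y),-np.cos(y)])
    def tool(u,v,z): p=ray(m,u,v,z)[:2]-s["eef_pos"][:2];return (p@tx).round(1),(p@ty).round(1)
    h=cv2.cvtColor(im,cv2.COLOR_RGB2HSV);k=(h[...,0]>8)&(h[...,0]<28)&(h[...,1]>110);k[:100]=0;k[300:]=0;k[:,:300]=0;k[:,400:]=0
    ys,xs=np.nonzero(k)
    if len(xs):print("brass",len(xs),xs.min(),xs.max(),ys.min(),ys.max(),"->",tool(xs.mean(),ys.mean(),150))
    g=cv2.GaussianBlur(im,(3,3),0).astype(int).sum(2)
    c=g[60:200,315:330].mean(1);e=np.abs(np.diff(c));v=60+e.argmax()+.5;print("mouth row",v,e.max(),tool(325,v,164))
    return im,d,m,tool
E
python3 - <<'E'
from h import *
im,d,m,tool=look("w3")
g=im.astype(int).sum(2)
for v in(170,200):
    e=np.diff(g[v,280:370]);print(v,[(280+i,int(e[i])) for i in np.argsort(-abs(e))[:8]])
E
```

```text
t 2.7 pos [539.3  52.1 132.3] rot [ 1.7986e+02 -8.0000e-02  7.2710e+01] F [-0.4 -0.5 -0.6] w 42.5 gf 0.0
shift cm [-0.12 -0.09  0.23] roll 0.25
brass 231 339 377 227 285 -> (np.float64(8.1), np.float64(15.4))
mouth row 127.5 25.066666666666663 (np.float64(59.7), np.float64(5.0))
170 [(np.int64(364), 227), (np.int64(292), -153), (np.int64(339), 134), (np.int64(340), 91), (np.int64(355), -76), (np.int64(293), -76), (np.int64(356), -72), (np.int64(357), -58)]
200 [(np.int64(349), 306), (np.int64(293), -151), (np.int64(338), -82), (np.int64(292), -60), (np.int64(350), 29), (np.int64(337), -22), (np.int64(339), -15), (np.int64(295), 11)]
```

Request:
{"api": "arm_command", "payload": {
  "series": [50,0,0,0,0,50,0,0,0,0,50,0,0,0,0,50,0,0,0,0,50,0,0,0,0]
}}

```text
clock: 3.17
eef_pos: [538.3, 51.7, 130.9]
tool_rot: [-3.142, 0.0, 1.269]
force: [0.2, -0.4, -1.2]
width: 42.7
gripper_force: 0.0
```

```bash
python3 - <<'E'
from h import *
im,d,m,tool=look("w4")
print(monitor.read_state()["qd"].round(3))
for u,v in((295,170),(340,170)):pass
g=im.astype(int).sum(2)
for v in(170,200):
    e=np.diff(g[v,280:370]);i=[280+j for j in np.argsort(-abs(e))[:6]];print(v,i)
for u in(293,303,316,327,339,350):print(u,tool(u,170,158.7))
E
```

```text
t 3.17 pos [538.3  51.7 130.9] rot [-180.      0.     72.68] F [ 0.2 -0.4 -1.2] w 42.7 gf 0.0
shift cm [-0.06 -0.01  0.09] roll 0.22
brass 240 340 371 226 276 -> (np.float64(8.9), np.float64(16.1))
mouth row 126.5 20.799999999999955 (np.float64(60.2), np.float64(5.0))
[ 0.    -0.    -0.001 -0.    -0.    -0.     0.001]
170 [np.int64(365), np.int64(294), np.int64(341), np.int64(361), np.int64(366), np.int64(342)]
200 [np.int64(351), np.int64(294), np.int64(340), np.int64(295), np.int64(350), np.int64(352)]
293 (np.float64(41.9), np.float64(-8.1))
303 (np.float64(41.9), np.float64(-3.9))
316 (np.float64(41.9), np.float64(1.5))
327 (np.float64(41.9), np.float64(6.2))
339 (np.float64(41.9), np.float64(11.2))
350 (np.float64(42.0), np.float64(15.9))
```

View pics/w4.png

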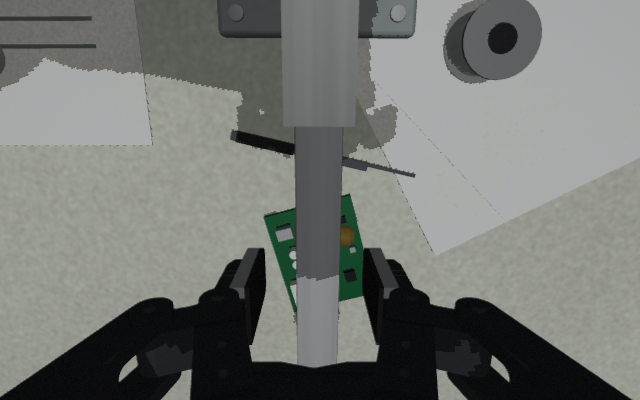

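Request:
{"api": "arm_command", "payload": {
  "series": [45,-0.2,0.15,0.1,0.2,40,-0.2,0.15,0.1,0.2,36,-0.2,0.15,0.1,0.2,34,-0.2,0.15,0.1,0.2,34,-0.2,0.15,0.1,0.2]
}}

```text
clock: 3.63
eef_pos: [539.2, 49.4, 129.9]
tool_rot: [-3.142, -0.0, 1.265]
force: [0.2, 0.1, 0.5]
width: 29.2
gripper_force: 0.0
```

Request:
{"api": "arm_command", "payload": {
  "series": [32,0,0,0,0,30,0,0,0,0,28,0,0,0,0,26,0,0,0,0,26,0,0,0,0]
}}

```text
clock: 4.05
eef_pos: [539.2, 49.4, 129.9]
tool_rot: [-3.142, -0.0, 1.265]
force: [-0.1, -0.1, 0.1]
width: 22.2
gripper_force: 0.0
```

```bash
python3 - <<'E'
from h import *
im,d,m,tool=look("w5")
cv2.imwrite("pics/w5c.png",cv2.resize(im[100:350,220:420,::-1],None,fx=2.4,fy=2.4))
E
```

```text
t 4.05 pos [539.2  49.4 129.9] rot [-180.     -0.     72.49] F [-0.1 -0.1  0.1] w 22.2 gf 0.0
shift cm [ 0.14 -0.15 -0.01] roll 0.03
brass 252 337 350 223 242 -> (np.float64(10.9), np.float64(14.4))
mouth row 121.5 20.66666666666663 (np.float64(62.1), np.float64(5.0))
```

View pics/w5c.png

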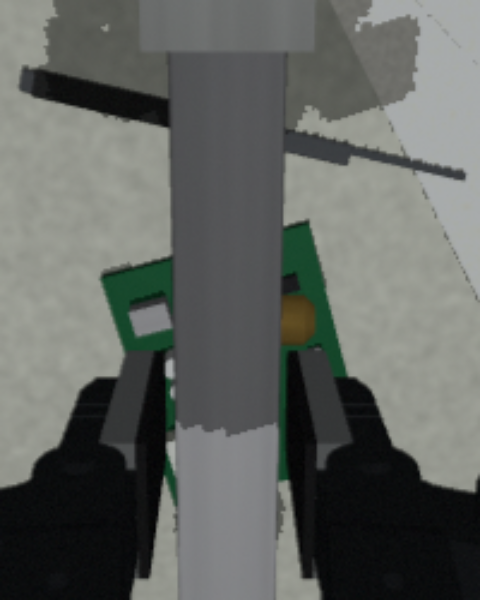

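```bash
python3 - <<'E'
from h import *
s=monitor.read_state();im,d,P=cloud("wrist");np.savez("w6.npz",im=im,d=d,P=P)
y=s["tool_rot"][2];tx=np.array([np.cos(y),np.sin(y)]);ty=np.array([np.sin(y),-np.cos(y)])
q=P[...,:2]-s["eef_pos"][:2];X=q@tx;Y=q@ty
for v in range(225,300,5):
    print(v,[(u,int(X[v,u].round()),int(Y[v,u].round()),int(P[v,u,2].round())) for u in(268,276,318,343,348,354,360)])
E
```

```text
225 [(268, -36, -41, 6), (276, -36, -33, 7), (318, 18, 3, 158), (343, 15, 14, 151), (348, 14, 17, 149), (354, -36, 37, 6), (360, -37, 43, 1)]
230 [(268, -41, -41, 6), (276, -38, -33, 14), (318, 15, 3, 159), (343, 13, 14, 153), (348, 13, 16, 152), (354, -40, 37, 7), (360, -42, 43, 2)]
235 [(268, -46, -41, 5), (276, -42, -33, 14), (318, 14, 3, 160), (343, 11, 14, 153), (348, 11, 16, 153), (354, -46, 37, 5), (360, -47, 43, 0)]
240 [(268, -52, -42, 1), (276, -50, -34, 6), (318, 11, 3, 159), (343, 8, 14, 153), (348, 8, 17, 152), (354, -50, 37, 6), (360, -50, 43, 6)]
245 [(268, -57, -42, 1), (276, -55, -34, 6), (318, 8, 3, 158), (343, -55, 27, 6), (348, -55, 32, 6), (354, -55, 37, 6), (360, -55, 43, 6)]
250 [(268, -63, -42, 0), (276, 11, -15, 170), (318, 6, 3, 159), (343, 11, 13, 171), (348, 11, 15, 170), (354, 11, 17, 170), (360, -60, 43, 6)]
255 [(268, -67, -42, 2), (276, 11, -14, 174), (318, 4, 3, 159), (343, 11, 12, 175), (348, 11, 14, 175), (354, 11, 17, 175), (360, -65, 43, 6)]
260 [(268, 11, -17, 180), (276, 11, -14, 180), (318, 1, 3, 159), (343, 10, 12, 179), (348, 11, 14, 180), (3
[... 350 characters left out ...]
3), (276, 11, -13, 192), (318, -7, 3, 158), (343, 7, 12, 184), (348, 11, 13, 192), (354, 12, 15, 194), (360, 10, 17, 191)]
280 [(268, 11, -15, 195), (276, 11, -12, 197), (318, -9, 3, 158), (343, 5, 12, 185), (348, 10, 12, 195), (354, 10, 15, 195), (360, 11, 16, 196)]
285 [(268, 11, -15, 199), (276, 10, -12, 198), (318, -11, 3, 159), (343, 3, 12, 186), (348, 11, 12, 199), (354, 10, 14, 198), (360, 11, 16, 199)]
290 [(268, 11, -14, 203), (276, 9, -12, 199), (318, -14, 3, 158), (343, 2, 12, 186), (348, 9, 12, 199), (354, 9, 14, 199), (360, 12, 15, 205)]
295 [(268, 12, -13, 207), (276, 7, -12, 199), (318, -17, 3, 158), (343, -1, 12, 185), (348, 7, 12, 198), (354, 7, 14, 200), (360, 12, 15, 207)]
```

Request:
{"api": "arm_command", "payload": {
  "series": [40,0,0.15,0,0,55,0,0.15,0,0,55,0,0.15,0,0,55,0,0.15,0,0,55,0,0.15,0.3,0]
}}

```text
clock: 4.57
eef_pos: [541.0, 48.9, 127.2]
tool_rot: [3.141, -0.0, 1.265]
force: [-0.9, -1.7, 0.1]
width: 47.0
gripper_force: 0.0
```

Request:
{"api": "arm_command", "payload": {
  "series": [55,0,0,0.6,0,55,0,0,1.2,0,55,0,0,1.8,0,55,0,0,2.2,0,55,0,0,2.2,0]
}}

```text
clock: 4.98
eef_pos: [539.7, 48.9, 103.6]
tool_rot: [-3.14, 0.001, 1.265]
force: [-0.0, 0.1, -0.0]
width: 47.2
gripper_force: 0.0
```

```bash
cat >> h.py <<'E'
def tc(rows,cols):
    s=monitor.read_state();im,d,P=cloud("wrist")
    y=s["tool_rot"][2];tx=np.array([np.cos(y),np.sin(y)]);ty=np.array([np.sin(y),-np.cos(y)])
    q=P[...,:2]-s["eef_pos"][:2];X=q@tx;Y=q@ty
    for v in rows: print(v,[(u,int(X[v,u].round()),int(Y[v,u].round()),int(P[v,u,2].round())) for u in cols])
    return im,d,P,X,Y
E
python3 - <<'E'
from h import *
plan([0,0,0],72.46)
im,*_=tc(range(215,300,6),(255,262,318,346,365,371,378))
cv2.imwrite("pics/w7c.png",cv2.resize(im[100:350,220:420,::-1],None,fx=2.4,fy=2.4))
E
```

```text
t 4.98 pos [539.7  48.9 103.6] rot [-1.7988e+02  5.0000e-02  7.2490e+01] F [-0.   0.1 -0. ] w 47.2 gf 0.0
shift cm [-20.9  -49.98  10.48] roll 0.03
215 [(255, -20, -48, 1), (262, -19, -42, 2), (318, 31, 3, 159), (346, -18, 27, 6), (365, -20, 43, 1), (371, -19, 48, 2), (378, -20, 54, 1)]
221 [(255, -25, -48, 2), (262, -25, -42, 0), (318, 29, 3, 160), (346, -23, 27, 5), (365, -24, 43, 3), (371, -25, 49, 1), (378, -25, 54, 1)]
227 [(255, -30, -48, 1), (262, -29, -42, 6), (318, 27, 3, 160), (346, -28, 27, 8), (365, -30, 44, 2), (371, -30, 49, 1), (378, -30, 55, 1)]
233 [(255, -35, -48, 2), (262, -34, -42, 6), (318, 24, 3, 160), (346, -34, 27, 6), (365, -36, 44, 1), (371, -36, 49, 1), (378, -35, 55, 1)]
239 [(255, -41, -49, 1), (262, -39, -42, 6), (318, 22, 3, 159), (346, -39, 28, 6), (365, -41, 44, 2), (371, -41, 49, 1), (378, -41, 55, 0)]
245 [(255, -46, -49, 1), (262, -46, -43, 2), (318, 19, 3, 159), (346, 16, 14, 150), (365, -46, 44, 3), (371, -46, 49, 2), (378, -46, 55, 1)]
251 [(255, 11, -23, 147), (262, -52, -43, 1), (318, 17, 3, 159), (346, 14, 14, 151), (365, -52, 45, 1), (371, 1
[... 463 characters left out ...]
[(255, 3, -22, 151), (262, -74, -44, 1), (318, 7, 3, 159), (346, -72, 28, 6), (365, -72, 45, 6), (371, 1, 25, 147), (378, 9, 24, 163)]
281 [(255, 0, -23, 151), (262, -80, -44, 2), (318, 4, 3, 159), (346, -78, 29, 6), (365, -77, 45, 6), (371, -1, 24, 149), (378, 7, 24, 164)]
287 [(255, -2, -23, 152), (262, -86, -44, 2), (318, 2, 3, 159), (346, -80, 28, 11), (365, -83, 45, 7), (371, -3, 24, 151), (378, 5, 24, 164)]
293 [(255, -4, -22, 153), (262, -92, -45, 2), (318, -1, 3, 158), (346, -89, 29, 6), (365, -89, 45, 6), (371, -6, 25, 150), (378, 2, 25, 163)]
299 [(255, -6, -22, 154), (262, -98, -45, 2), (318, -2, 3, 160), (346, -95, 29, 7), (365, -96, 46, 5), (371, -7, 24, 152), (378, 0, 25, 164)]
```

View pics/w7c.png

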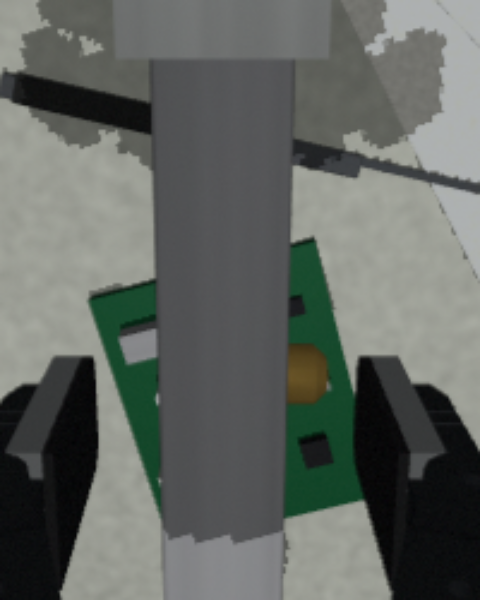

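Request:
{"api": "arm_command", "payload": {
  "series": [50,0.1,0,0.4,0,45,0.1,0,0.9,0,42,0.1,0,0.9,0,38,0.1,0,0.9,0,36,0.1,0,0.9,0]
}}

```text
clock: 5.45
eef_pos: [541.3, 49.8, 95.9]
tool_rot: [3.141, -0.0, 1.265]
force: [0.0, -0.4, 0.2]
width: 30.7
gripper_force: 0.1
```

Request:
{"api": "arm_command", "payload": {
  "series": [34,0,0,0,0,32,0,0,0,0,30,0,0,0,0,28,0,0,0,0,28,0,0,0,0]
}}

```text
clock: 5.87
eef_pos: [540.7, 49.9, 96.1]
tool_rot: [-3.141, -0.0, 1.265]
force: [0.2, -1.0, 3.3]
width: 23.9
gripper_force: 4.7
```

Request:
{"api": "arm_command", "payload": {
  "series": [27,0,0,0,0,26,0,0,0,0,25,0,0,0,0,25,0,0,0,0,25,0,0,0,0]
}}

```text
clock: 6.28
eef_pos: [539.8, 50.2, 96.0]
tool_rot: [-3.14, -0.0, 1.265]
force: [-3.7, 0.5, 5.9]
width: 21.6
gripper_force: 7.0
```

Request:
{"api": "arm_command", "payload": {
  "series": [25,0,0,-0.1,0,24,0,0,-0.2,0,23.5,0,0,-0.2,0,23.5,0,0,-0.2,0,23.5,0,0,-0.2,0]
}}

```text
clock: 6.7
eef_pos: [540.5, 50.0, 97.4]
tool_rot: [-3.141, 0.0, 1.266]
force: [-0.7, -0.2, -3.5]
width: 20.0
gripper_force: 6.4
```

Request:
{"api": "arm_command", "payload": {
  "series": [23,0,0,0,0,22.5,0,0,0,0,22,0,0,0,0,22,0,0,0,0,22,0,0,0,0]
}}

```text
clock: 7.12
eef_pos: [540.5, 50.0, 97.7]
tool_rot: [-3.141, 0.0, 1.265]
force: [-0.7, -0.3, -3.4]
width: 19.4
gripper_force: 34.3
```

```bash
python3 - <<'E'
from h import *
plan([0,0,0],72.46)
im,*_=tc(range(230,300,8),(318,340,346,352))
cv2.imwrite("pics/w8c.png",cv2.resize(im[100:350,220:420,::-1],None,fx=2.4,fy=2.4))
E
```

```text
t 7.12 pos [540.5  50.   97.7] rot [-1.7996e+02  1.0000e-02  7.2510e+01] F [-0.7 -0.3 -3.4] w 19.4 gf 34.3
shift cm [-21.01 -50.04   9.81] roll 0.05
230 [(318, 28, 2, 160), (340, 28, 10, 160), (346, -29, 27, 6), (352, -29, 31, 6)]
238 [(318, 25, 2, 160), (340, 25, 10, 159), (346, -36, 27, 5), (352, -36, 32, 5)]
246 [(318, 22, 2, 160), (340, 22, 10, 160), (346, 11, 14, 133), (352, 11, 17, 134)]
254 [(318, 19, 2, 159), (340, 19, 10, 160), (346, 10, 14, 141), (352, 11, 16, 142)]
262 [(318, 16, 2, 160), (340, 16, 10, 160), (346, 11, 13, 149), (352, 11, 15, 149)]
270 [(318, 13, 2, 160), (340, 12, 10, 158), (346, 11, 12, 156), (352, 11, 15, 155)]
278 [(318, 9, 2, 159), (340, 9, 10, 159), (346, 12, 12, 163), (352, 11, 14, 162)]
286 [(318, 6, 2, 159), (340, 7, 10, 160), (346, 10, 11, 167), (352, 10, 14, 166)]
294 [(318, 2, 2, 158), (340, 3, 10, 160), (346, 7, 12, 166), (352, 11, 13, 173)]
```

View pics/w8c.png

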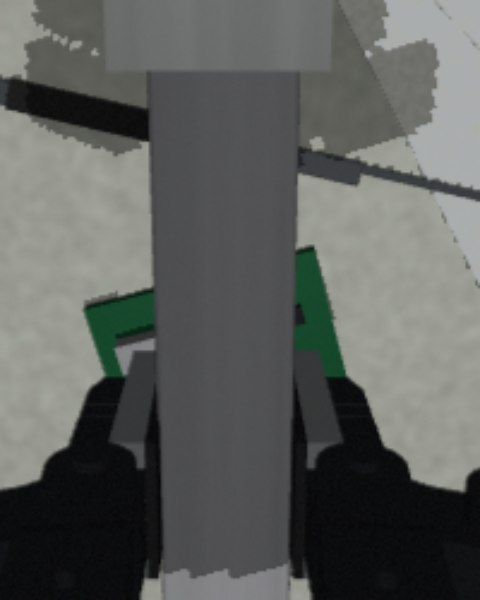

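Request:
{"api": "arm_command", "payload": {
  "series": [22.5,0,0,0.03,0,22.5,0.5,0,0.05,0,22.5,1.0,0,0.05,0,22.5,1.5,0,0.05,0,22.5,2.0,0,0.05,0]
}}

```text
clock: 7.58
eef_pos: [546.9, 69.2, 97.4]
tool_rot: [-3.141, 0.0, 1.265]
force: [-2.0, -3.0, -0.5]
width: 19.4
gripper_force: 34.5
```

Request:
{"api": "arm_command", "payload": {
  "series": [22.5,0.5,0,0,0,22.5,1.0,0,0,0,22.5,1.5,0,0,0,22.5,1.9,0,0,0,22.5,2.2,0,0,0]
}}

```text
clock: 8.0
eef_pos: [553.0, 88.6, 97.6]
tool_rot: [-3.141, 0.002, 1.264]
force: [-4.3, -6.1, 3.7]
width: 19.4
gripper_force: 35.1
```

```bash
python3 - <<'E'
from h import *
im,d,m,tool=look("w9")
cv2.imwrite("pics/w9c.png",cv2.resize(im[100:350,220:420,::-1],None,fx=2.4,fy=2.4))
g=im.astype(int).sum(2)
_,d,P,X,Y=tc(range(150,290,6),(310,320,350))
E
```

```text
t 8.0 pos [553.   88.6  97.6] rot [-1.7997e+02  1.3000e-01  7.2440e+01] F [-4.3 -6.1  3.7] w 19.4 gf 35.1
shift cm [-4.02 -0.29 -3.23] roll -0.02
mouth row 63.5 0.8000000000000114 (np.float64(79.9), np.float64(3.8))
150 [(310, 55, 0, 164), (320, 55, 3, 164), (350, 55, 12, 165)]
156 [(310, 54, 0, 165), (320, 54, 3, 166), (350, 54, 12, 165)]
162 [(310, 52, 0, 165), (320, 52, 3, 164), (350, 52, 12, 164)]
168 [(310, 50, 0, 166), (320, 50, 3, 164), (350, 50, 12, 165)]
174 [(310, 48, 0, 165), (320, 48, 3, 165), (350, 48, 12, 165)]
180 [(310, 46, 0, 165), (320, 46, 3, 165), (350, 46, 12, 165)]
186 [(310, 44, -1, 164), (320, 44, 3, 165), (350, 44, 12, 165)]
192 [(310, 42, -1, 164), (320, 42, 3, 165), (350, 42, 12, 165)]
198 [(310, 40, -1, 164), (320, 40, 3, 164), (350, 40, 12, 165)]
204 [(310, 38, -1, 165), (320, 38, 3, 164), (350, 38, 12, 165)]
210 [(310, 36, -1, 165), (320, 37, 3, 166), (350, 36, 12, 164)]
216 [(310, 34, -1, 165), (320, 34, 3, 165), (350, 34, 12, 165)]
222 [(310, 33, -1, 165), (320, 32, 3, 164), (350, 32, 12, 165)]
228 [(310, 30, -1, 165), (320, 30, 3, 164), (350, 30, 12, 164)]
234 [(310, 28, -1, 165), (320, 28, 3, 164), (350, 28, 13, 164)]
240 [(310, 26, -1, 165), (320, 26, 3, 165), (350, 26, 12, 165)]
246 [(310, 24, -1, 164), (320, 24, 3, 164), (350, 24, 13, 164)]
252 [(310, 22, -1, 166), (320, 22, 3, 165), (350, 22, 13, 165)]
258 [(310, 18, -1, 160), (320, 17, 3, 159), (350, 11, 15, 146)]
264 [(310, 14, -1, 158), (320, 15, 3, 160), (350, 11, 14, 152)]
270 [(310, 13, -1, 159), (320, 13, 3, 159), (350, 11, 14, 156)]
276 [(310, 10, -1, 159), (320, 10, 3, 159), (350, 11, 13, 161)]
282 [(310, 8, -1, 160), (320, 8, 3, 159), (350, 11, 13, 165)]
288 [(310, 5, -1, 159), (320, 6, 3, 160), (350, 9, 13, 166)]
```

Request:
{"api": "arm_command", "payload": {
  "series": [22.5,0.1,0,-0.03,0,22.5,0.3,0,-0.05,0,22.5,0.5,0,-0.05,0,22.5,0.6,0,-0.05,0,22.5,0.7,0,-0.05,0]
}}

```text
clock: 8.52
eef_pos: [555.4, 96.1, 97.9]
tool_rot: [-3.141, 0.001, 1.265]
force: [-3.4, -5.1, -0.7]
width: 19.6
gripper_force: 34.7
```

Request:
{"api": "arm_command", "payload": {
  "series": [22.5,0.04,0,0,0,22.5,0.08,0,0,0,22.5,0.12,0,0,0,22.5,0.12,0,0,0,22.5,0.12,0,0,0]
}}

```text
clock: 8.93
eef_pos: [555.7, 97.3, 97.9]
tool_rot: [-3.141, 0.001, 1.265]
force: [-3.0, -4.7, -0.0]
width: 19.4
gripper_force: 34.6
```

Request:
{"api": "arm_command", "payload": {
  "series": [22.5,0.04,0,0,0,22.5,0.08,0,0,0,22.5,0.1,0,0,0,22.5,0.1,0,0,0,22.5,0.1,0,0,0]
}}

```text
clock: 9.35
eef_pos: [556.0, 98.1, 97.9]
tool_rot: [-3.141, 0.001, 1.265]
force: [-4.1, -3.7, -0.0]
width: 19.6
gripper_force: 34.5
```

Request:
{"api": "arm_command", "payload": {
  "series": [22.5,0.04,0,0,0,22.5,0.08,0,0,0,22.5,0.1,0,0,0,22.5,0.1,0,0,0,22.5,0.1,0,0,0]
}}

```text
clock: 9.77
eef_pos: [555.9, 98.1, 97.9]
tool_rot: [-3.141, 0.002, 1.264]
force: [-5.4, -6.7, 1.1]
width: 19.7
gripper_force: 35.8
```

```bash
python3 - <<'E'
from h import *
tc(range(254,278,3),(310,320,346,352))
E
```

```text
254 [(310, 21, -1, 165), (320, 21, 3, 165), (346, 21, 11, 164), (352, 21, 13, 166)]
257 [(310, 20, -1, 165), (320, 20, 3, 165), (346, 20, 11, 165), (352, 20, 14, 164)]
260 [(310, 19, -1, 165), (320, 19, 3, 165), (346, 19, 11, 165), (352, 19, 13, 165)]
263 [(310, 17, -1, 163), (320, 18, 3, 164), (346, 18, 12, 164), (352, 18, 13, 165)]
266 [(310, 16, -1, 164), (320, 17, 3, 166), (346, 16, 12, 164), (352, 11, 15, 152)]
269 [(310, 15, -1, 164), (320, 15, 3, 164), (346, 16, 11, 165), (352, 11, 15, 155)]
272 [(310, 15, -1, 165), (320, 14, 3, 164), (346, 15, 12, 165), (352, 11, 14, 158)]
275 [(310, 13, -1, 164), (320, 13, 3, 164), (346, 13, 12, 165), (352, 11, 14, 160)]
```

Request:
{"api": "arm_command", "payload": {
  "series": [24,-0.05,0,0,0,26,-0.05,0,0,0,30,-0.1,0,0,0,40,-0.1,0,0,0,50,-0.1,0,0,0]
}}

```text
clock: 10.23
eef_pos: [558.1, 99.7, 98.4]
tool_rot: [3.139, -0.002, 1.265]
force: [0.0, 0.0, 0.8]
width: 42.3
gripper_force: 0.0
```

```bash
python3 - <<'E'
from h import *
im,d,m,tool=look("w10")
cv2.imwrite("pics/w10c.png",cv2.resize(im[150:400,220:420,::-1],None,fx=2.4,fy=2.4))
E
```

```text
t 10.23 pos [558.1  99.7  98.4] rot [ 1.7984e+02 -1.2000e-01  7.2480e+01] F [0.  0.  0.8] w 42.3 gf 0.0
shift cm [-5.22 -0.44 -3.17] roll 0.02
mouth row 140.5 1.0 (np.float64(57.8), np.float64(3.9))
```

View pics/w10c.png

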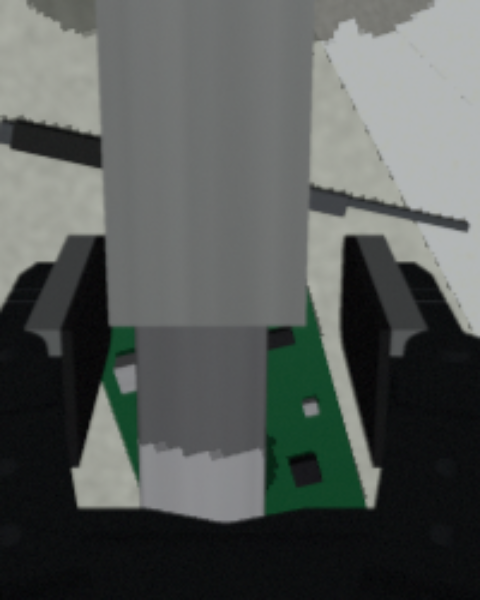

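Request:
{"api": "arm_command", "payload": {
  "series": [50,-1,0,0,0,50,-3,0,0.05,0,50,-5,0,0.1,0,50,-6.5,0,0.1,0,50,-6.5,0,0.1,0]
}}

```text
clock: 10.7
eef_pos: [536.0, 32.9, 97.4]
tool_rot: [3.141, 0.001, 1.26]
force: [-0.5, -0.9, 0.3]
width: 42.8
gripper_force: 0.0
```

Request:
{"api": "arm_command", "payload": {
  "series": [45,0,0,0,0,38,0,0,0,0,32,0,0,0,0,27,0,0,0,0,25,0,0,0,0]
}}

```text
clock: 11.12
eef_pos: [535.7, 38.4, 96.6]
tool_rot: [-3.139, -0.001, 1.267]
force: [-2.4, 1.7, 0.5]
width: 21.6
gripper_force: 1.2
```

Request:
{"api": "arm_command", "payload": {
  "series": [24,0,0,0,0,23.5,0,0,0,0,23,0,0,0,0,22.7,0,0,0,0,22.7,0,0,0,0]
}}

```text
clock: 11.53
eef_pos: [535.2, 38.6, 96.6]
tool_rot: [-3.138, -0.001, 1.267]
force: [-3.6, 4.4, 2.2]
width: 20.1
gripper_force: 17.5
```

```bash
python3 - <<'E'
from h import *
plan([0,0,0],72.46)
im,*_=tc(range(130,300,10),(310,318,326))
h=cv2.cvtColor(im,cv2.COLOR_RGB2HSV);k=(h[...,0]>8)&(h[...,0]<28)&(h[...,1]>110);k[:,:300]=0;k[:,400:]=0;print("brass",k[100:300].sum())
E
```

```text
t 11.53 pos [535.2  38.6  96.6] rot [-1.7979e+02 -6.0000e-02  7.2570e+01] F [-3.6  4.4  2.2] w 20.1 gf 17.5
shift cm [-19.72 -49.87   9.82] roll 0.11
130 [(310, 61, 0, 158), (318, 61, 2, 160), (326, 61, 5, 159)]
140 [(310, 58, 0, 160), (318, 58, 2, 160), (326, 58, 5, 159)]
150 [(310, 55, 0, 158), (318, 55, 2, 160), (326, 55, 5, 159)]
160 [(310, 52, 0, 160), (318, 51, 2, 159), (326, 52, 5, 160)]
170 [(310, 48, 0, 159), (318, 48, 2, 159), (326, 48, 5, 159)]
180 [(310, 45, 0, 158), (318, 45, 2, 159), (326, 45, 5, 160)]
190 [(310, 42, 0, 159), (318, 42, 2, 160), (326, 42, 5, 159)]
200 [(310, 38, 0, 159), (318, 38, 2, 159), (326, 38, 5, 159)]
210 [(310, 35, 0, 160), (318, 35, 2, 159), (326, 35, 5, 159)]
220 [(310, 31, 0, 159), (318, 31, 2, 157), (326, 31, 5, 159)]
230 [(310, 28, 0, 160), (318, 28, 2, 159), (326, 27, 5, 158)]
240 [(310, 24, 0, 159), (318, 24, 2, 159), (326, 24, 5, 159)]
250 [(310, 20, 0, 159), (318, 20, 2, 158), (326, 20, 5, 159)]
260 [(310, 17, 0, 159), (318, 16, 2, 157), (326, 17, 5, 159)]
270 [(310, 13, 0, 159), (318, 13, 2, 159), (326, 13, 5, 159)]
280 [(310, 9, 0, 159), (318, 9, 2, 159), (326, 9, 5, 158)]
290 [(310, 5, 0, 159), (318, 6, 2, 160), (326, 5, 5, 158)]
brass 14
```

Request:
{"api": "arm_command", "payload": {
  "series": [22.7,0,-0.1,-0.02,0,22.7,0.2,-0.1,-0.02,0,22.7,0.5,-0.1,-0.02,0,22.7,0.8,-0.1,-0.02,0,22.7,1.0,-0.1,-0.02,0]
}}

```text
clock: 12.0
eef_pos: [536.6, 43.1, 96.7]
tool_rot: [-3.139, 0.005, 1.264]
force: [-6.7, -6.9, 2.8]
width: 19.9
gripper_force: 18.0
```

Request:
{"api": "arm_command", "payload": {
  "series": [22.7,0,-0.08,-0.03,0,22.7,0,-0.1,-0.04,0,22.7,0,-0.1,-0.04,0,22.7,0,-0.1,-0.04,0,22.7,0,-0.1,-0.04,0]
}}

```text
clock: 12.42
eef_pos: [536.6, 43.6, 97.0]
tool_rot: [-3.141, 0.004, 1.263]
force: [-4.3, -5.0, -0.1]
width: 19.8
gripper_force: 17.5
```

Request:
{"api": "arm_command", "payload": {
  "series": [22.7,0.2,-0.05,0,0,22.7,0.4,-0.05,0,0,22.7,0.6,-0.05,0,0,22.7,0.8,-0.05,0,0,22.7,0.8,-0.05,0,0]
}}

```text
clock: 12.83
eef_pos: [539.1, 51.4, 97.1]
tool_rot: [3.142, 0.004, 1.264]
force: [-3.5, -4.8, -1.2]
width: 19.7
gripper_force: 17.5
```

```bash
cat >> h.py <<'E'
def mouth():
    s=monitor.read_state();im,d,P=cloud("wrist")
    y=s["tool_rot"][2];tx=np.array([np.cos(y),np.sin(y)])
    w=np.array([.3014,.9535]);A=P[...,:2]@w
    z=np.median(P[60:300,308:324,2],1);a=np.median(A[60:300,308:324],1)
    i=np.nonzero(z>162)[0]
    print("tcp along",(s["eef_pos"][:2]@w).round(1),"mouth along",a[i.max()].round(1) if len(i) else None)
    h=cv2.cvtColor(im,cv2.COLOR_RGB2HSV);k=(h[...,0]>8)&(h[...,0]<28)&(h[...,1]>110)&(P[...,2]>120)
    k[300:]=0
    if k.sum():
        print("brass",k.sum(),"along",np.percentile(A[k],[5,50,95]).round(1),"lat",np.percentile(P[k][:,:2]@[.9535,-.3014],[5,50,95]).round(1),"z",np.median(P[k][:,2]),"axis lat", (s["eef_pos"][:2]@[.9535,-.3014]).round(1))
    return im,P
E
python3 - <<'E'
from h import *
plan([0,0,0],72.46)
mouth()
E
```

```text
t 12.83 pos [539.1  51.4  97.1] rot [180.     0.25  72.4 ] F [-3.5 -4.8 -1.2] w 19.7 gf 17.5
shift cm [-21.16 -49.83   9.8 ] roll -0.06
tcp along 211.5 mouth along 272.1
```

Request:
{"api": "arm_command", "payload": {
  "series": [22.7,0.3,0,0,0,22.7,0.6,0,0,0,22.7,0.9,0,0,0,22.7,1.2,0,0,0,22.7,1.2,0,0,0]
}}

```text
clock: 13.3
eef_pos: [542.7, 62.8, 97.2]
tool_rot: [-3.142, 0.005, 1.264]
force: [-4.5, -5.3, 1.1]
width: 19.8
gripper_force: 17.7
```

Request:
{"api": "arm_command", "payload": {
  "series": [22.7,0.3,0,0,0,22.7,0.6,0,0,0,22.7,0.9,0,0,0,22.7,1.1,0,0,0,22.7,1.1,0,0,0]
}}

```text
clock: 13.72
eef_pos: [545.9, 72.8, 97.3]
tool_rot: [-3.141, 0.005, 1.263]
force: [-4.4, -5.7, 1.6]
width: 19.9
gripper_force: 17.9
```

Request:
{"api": "arm_command", "payload": {
  "series": [22.7,0.15,-0.02,-0.02,0,22.7,0.3,-0.02,-0.02,0,22.7,0.4,-0.02,-0.02,0,22.7,0.4,-0.02,-0.02,0,22.7,0.4,-0.02,-0.02,0]
}}

```text
clock: 14.13
eef_pos: [547.1, 76.8, 97.4]
tool_rot: [3.141, 0.005, 1.263]
force: [-3.7, -5.8, -0.6]
width: 20.0
gripper_force: 17.6
```

Request:
{"api": "arm_command", "payload": {
  "series": [22.7,0.1,0,0,0,22.7,0.15,0,0,0,22.7,0.2,0,0,0,22.7,0.2,0,0,0,22.7,0.2,0,0,0]
}}

```text
clock: 14.55
eef_pos: [547.5, 78.2, 97.4]
tool_rot: [3.141, 0.005, 1.263]
force: [-3.9, -6.1, 1.5]
width: 20.0
gripper_force: 17.7
```

Request:
{"api": "arm_command", "payload": {
  "series": [22.7,0.1,0,0,0,22.7,0.15,0,0,0,22.7,0.2,0,0,0,22.7,0.2,0,0,0,22.7,0.2,0,0,0]
}}

```text
clock: 14.97
eef_pos: [549.7, 83.7, 97.6]
tool_rot: [3.14, 0.001, 1.265]
force: [0.7, -2.2, -3.5]
width: 20.1
gripper_force: 17.3
```

```bash
python3 - <<'E'
from h import *
plan([0,0,0],72.46)
im,P=mouth()
h=cv2.cvtColor(im,cv2.COLOR_RGB2HSV);k=(h[...,0]>8)&(h[...,0]<28)&(h[...,1]>100);k[:,:300]=0;k[:,420:]=0;k[240:]=0
n,l,st,c=cv2.connectedComponentsWithStats(k.astype(np.uint8));print(st[1:].tolist()[:8])
for i in range(1,min(n,8)):print(P[l==i].mean(0))
E
```

```text
t 14.97 pos [549.7  83.7  97.6] rot [1.7991e+02 3.0000e-02 7.2470e+01] F [ 0.7 -2.2 -3.5] w 20.1 gf 17.3
shift cm [-24.53 -49.91   9.7 ] roll 0.01
tcp along 245.5 mouth along 272.2
brass 29 along [315.9 318.3 320.3] lat [515.6 516.  516.2] z 152.83659940576544 axis lat 498.9
[[365, 83, 2, 18, 30]]
[587.8890651  148.01762215 152.88668757]
```

Request:
{"api": "arm_command", "payload": {
  "series": [22.7,-0.1,0,0.04,0,22.7,-0.2,0,0.06,0,22.7,-0.3,0,0.06,0,22.7,-0.4,0,0.06,0,22.7,-0.4,0,0.06,0]
}}

```text
clock: 15.43
eef_pos: [548.6, 81.7, 97.4]
tool_rot: [3.14, -0.002, 1.266]
force: [3.2, 4.1, -0.7]
width: 19.6
gripper_force: 17.6
```

Request:
{"api": "arm_command", "payload": {
  "series": [22.7,-0.1,0,0,0,22.7,-0.2,0,0,0,22.7,-0.25,0,0,0,22.7,-0.25,0,0,0,22.7,-0.25,0,0,0]
}}

```text
clock: 15.85
eef_pos: [548.7, 81.6, 97.5]
tool_rot: [3.14, -0.005, 1.267]
force: [4.4, 7.2, -1.8]
width: 19.9
gripper_force: 17.5
```

Request:
{"api": "arm_command", "payload": {
  "series": [22.7,0.2,0,0,0,22.7,0.35,0,0,0,25,0.35,0,0,0,32,0.35,0,0,0,45,0.35,0,0,0]
}}

```text
clock: 16.27
eef_pos: [547.0, 80.5, 96.9]
tool_rot: [-3.14, 0.001, 1.264]
force: [-0.9, -0.2, 0.4]
width: 37.4
gripper_force: 0.0
```

Request:
{"api": "arm_command", "payload": {
  "series": [55,0,0,0,0,55,0,0,0,0,55,0,0,-0.5,0,55,0,0,-1.5,0,55,0,0,-3,0]
}}

```text
clock: 16.68
eef_pos: [547.2, 81.2, 127.1]
tool_rot: [-3.14, 0.001, 1.265]
force: [0.2, 1.0, -0.7]
width: 47.1
gripper_force: 0.0
```

Request:
{"api": "arm_command", "payload": {
  "series": [55,0,0,-2,0,55,0,0,-4,0,55,0,0,-7,0,55,0,0,-10,0,55,0,0,-12,0]
}}

```text
clock: 17.1
eef_pos: [549.0, 81.0, 250.8]
tool_rot: [3.138, -0.002, 1.265]
force: [0.1, 0.2, -0.3]
width: 46.8
gripper_force: 0.0
```

Request:
{"api": "arm_command", "payload": {
  "series": [55,0,0,0,0,55,0,0,0,0,55,0,0,0,0,55,0,0,0,0,55,0,0,0,0]
}}

```text
clock: 17.52
eef_pos: [547.2, 81.4, 246.0]
tool_rot: [-3.14, 0.001, 1.265]
force: [-0.0, -0.1, 0.2]
width: 46.6
gripper_force: 0.0
```

```bash
python3 - <<'E'
from h import *
plan([0,0,0],72.46)
im,P=mouth()
E
```

```text
t 17.52 pos [547.2  81.4 246. ] rot [-1.7989e+02  7.0000e-02  7.2490e+01] F [-0.  -0.1  0.2] w 46.6 gf 0.0
shift cm [-24.2  -49.69  24.73] roll 0.03
tcp along 242.5 mouth along 160.1
brass 11 along [198.1 314.8 317.9] lat [515.3 515.4 521.5] z 153.41411034132895 axis lat 497.3
```

Brass still shows in the hole, about 45 mm in from the mouth and proud of the wall. The arm is clear, so I'm handing in.

```bash
python3 -c "
from cell import workorder
print(workorder.finish_job())"
```

```text
the job is handed in; nothing more can be done
None
```

The boom is back in the stand and locked: the button shows through the hole about 45 mm in from the mouth, and a gentle pull of about 8 N did not move it. I let go, raised the arm clear and handed the job in at about 17.5 s. Measured pushes on the boom stayed under 10 N, but the grip reached about 35 N during the first push, above the suggested 10 to 15 N.

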